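Load a label roll and press home its spring clip

TASK

Load the white label roll with the blue core onto the unwinder's spindle, all the way down, then press the orange spring clip sideways into the spindle's groove above the roll, from the front with its handle to the front, until it snaps fully home. Feel your way: press firmly but gently, without forcing the clip once it is home or against the roll, let go of it, and leave the other things on the counter alone.

Things in the scene. Friction and masses are not known exactly. Their poses are not given: they have to be found in the camera images.
- groove (a point): Centre of the ring groove, on the axis of the label unwinder's upright aluminium spindle (22 mm in diameter, z up). The groove (brass bottom, 15 mm in diameter) is 9 mm wide, 4.5 mm either side of this point. The spindle's coned tip is 22 mm above this point. x = from the unwinder's front to its back, within 0.4 rad of straight away from the robot.
- carriage: Carriage with grey disc (64 mm across, top 30 mm above the table) and spindle; origin on the spindle's axis at table height, groove centre 74 mm up, axes as groove. Held only by friction (4 N); pushed harder, it slides along +x to a firm stop 2 to 45 mm further on: how far differs each time and is not told. Cannot move sideways.
- roll_center (a point): Centre, half-way up, of the white label roll with the blue core that is to be loaded: 56 mm across, 40 mm tall, 26 mm bore, 70 to 140 g, standing upright (z up). Fully down on the disc this point is 24 mm below the groove centre, and the roll's top face is 4 mm below the groove centre, 0.5 mm above the groove's lower edge.
- clip_seat (a point): Orange spring clip, 40 g, lying flat: an open C, 6 mm thick (jaw tips 5 mm, undersides 1 mm up), 31 mm wide, then a 10 mm wide neck to the handle. This point is the C's centre, half-way up its thickness, 3 mm above its underside; on the spindle's axis when seated. x = towards the open mouth, z up. Its two round jaw tips (3 mm radius) reach 9.5 mm ahead of this point and leave a 10.6 mm gap.
- clip: The orange clip, whole; its origin lies 3 mm below the seat point, same axes. Its sprung jaws spread to let the groove's bottom in, then close behind it: pushing it on takes roughly 5 to 10 N, felt as a rise and a sudden drop (the snap) in the last 15 mm before home, then a firm stop.
- clip_handle (a point): Centre of the clip's upright square handle, 14 x 14 mm and 32 mm tall, its foot level with the clip's underside; it stands 45 mm behind the seat point (along the clip's -x) and can be pinched from above, across the clip.
- old_clip: Bystander, origin at its underside: broken grey clip (one jaw snapped short), same size as the orange one; not used.
- spare_roll: Bystander, origin at its underside: yellow label roll with a red core, 56 mm across, 40 mm tall; not used.
- amber_a: Bystander, origin at its underside: amber jar with a white cap, 48 mm across, 85 mm tall.
- amber_b: Bystander, origin at its underside: second amber jar, 48 mm across, 85 mm tall.
- carton: Bystander, origin at its underside: white and green carton 45 x 110 x 30 mm.
- tablet_box: Bystander, origin at its underside: white and red carton 50 x 90 x 22 mm.
- pen_pot: Bystander, origin at its underside: black pen pot, 72 mm across, 90 mm tall.
- roll: The blue-cored roll, whole; its origin lies at the centre of its underside.
Mind the look-alikes: they are no part of the job. Leave any purple look-alike of the part that bears groove alone.

How it is judged:
By the outcome, as a careful person would: the job done as asked, in the order asked, and still so for the second after the job is handed in, with the robot touching nothing.
It also fails if it takes over 72 s, if anything falls off the work surface, if the arm or the gripper's body presses on something with over 40 N, if the wrist force passes 120 N, or if a joint passes its speed limit or range.

ROBOT

A 6-joint arm with a two-finger parallel gripper is mounted at the origin on the work surface. World frame = base frame: x ahead of the robot, y to its left, z up, the work surface at z = 0. Lengths are in m, angles in degrees, forces in N, time in s.
With the tool pointing down it reaches from about 0.4 to 0.825 m from the base axis. Payload 7 kg.
Tool frame: the origin (TCP) lies midway between the tips of the shut fingers; the grasp point (between the pads) lies 19 mm behind it; z points along the fingers, y is the line along which they close (so a half turn about z gives the same grasp; the last joint's range is limited). The gripper opens to 88 mm and grips with 3 to 60 N. Pads are 19 mm wide; open, the fingers measure 130 mm over their backs; the gripper's body (78 mm by 193 mm) begins 47 mm behind the grasp point.
Start: joints at [82.111, 20.546, 0.682, 0, -70.136, -16.507], TCP at [0.279, 0.615, 0.206] pointing down, gripper open.
Joint ranges: [-176.03, 176.03], [-82.01, 121.73], [-58.28, 71.71], [-173.87, 95.51], [-174.79, -0.11], [-173.66, 173.66]. Speed limits (degrees/s): [136.94, 136.94, 172.46, 180, 180, 180].

INTERFACE

Orientations are given as [roll, pitch, yaw] about the fixed x, y, z axes, in that order (R = Rz(yaw) Ry(pitch) Rx(roll)).
In Python, from plant import r, eyes, workorder gives the robot as it stands.
- The arm moves only by the tool step_arm, never from a script. Its argument "plan" is a list of rows, each a list of 5 numbers: the shift along the tool's x, y, z each as a share of 25 cm, from -1 to 1, then the turn about the tool's z as a share of 60 degrees, from -1 to 1, then the finger opening in mm, from 0 to 87.6. In form: [[x, y, z, turn, jaw], ...]. A call has 1 to 12 rows; each row is the pose to reach, as a shift and turn from the pose commanded when the call began, along the tool's axes at that moment; what a row does not reach only later rows make up. A row lasts 1/12 s, in which the tool goes at most 41.7 mm and 7.16 degrees, less where a joint would pass 70% of its speed; a pose out of reach is approached as far as the arm can. A call with a number of a shift or a turn outside -1 to 1 is refused whole. A call with a gripper value outside its range is refused whole. The fingers move at their own pace and stop on an object; "newtons" is the grip in N (left out, the last holds). Time passes only in rows, so rows that repeat a pose let the fingers close. It gives the time, the measured TCP pose, the force, the opening and the grip force at its end, in the units of the state.
- r.get_state(): the state, without advancing time (a new reading comes with each control period).
- eyes.capture(name): name is "scene" or "top" or "wrist"; returns the picture (420x560x3 uint8, red, green, blue); there is no depth.
- eyes.camera_model(name): a dict with "fov_y" (degrees; the focal length in pixels is half the picture's height over the tangent of half this angle, whatever the lens; pixels are square), "cx", "cy" (the principal point, pixels), "world_to_cam" (4x4, takes a point from world to camera coordinates); the wrist camera has in their place "hand_eye" (4x4, takes a point from camera to tool coordinates, whose origin is the TCP and whose axes are the flange's). Camera axes: x right, y up, looking along -z (the intrinsics and any distortion apply to the point x, -y, -z); pixel columns grow to the right and rows downward; lengths in m; the calibration is good to about 2 mm. The wrist camera is an equidistant fisheye: a pixel r from the principal point sees the ray r / f radians off the axis. A picture is of the moment at which its call begins: read the wrist's pose just before it. camera_model takes no time and is no camera call.
- workorder.close_job(): hands the job in; it is judged then, once.
The state is a dict: "time_s": time; "joints": joint angles; "qd": joint speeds; "joint_torque": joint torques, N m; "tcp_pos": TCP position; "eef_rot": TCP orientation; "contact_force": force on the tool from outside, world axes, zero at the start; "moment": the same for the moment, N m; "gripper_width": finger opening in m; "gripper_force": force on a finger pad.
Only numpy, scipy, OpenCV 4.12 (cv2) and the standard library are available. Lean on these libraries where they do the work, as an engineer would, in place of code of your own. Each camera call takes 0.05 s, during which the arm holds its last target. There are 200 camera calls.

## Working session

There is one attempt and no reset: what is moved stays moved. The work goes in short steps, Python scripts to look and compute and a tool call to move; the robot and the scene stay as the last step left them, time stands still between calls to the robot, and variables do not carry over. Pictures are saved under pics/ and viewed, at most 10 in all, crops included, and the job is handed in when it is done.

Besides the shell and the picture viewer there is one more tool, called after "Request:" as name(argument=value, ...), one argument or row to a line, values as JSON. step_arm: Moves the arm, as the interface text tells. Its arguments: {"type":"object","properties":{"plan":{"type":"array"},"newtons":{"type":"number"}},"required":["plan"]}

```bash
ls; mkdir -p pics; python3 - <<'E'
from plant import r,eyes
import cv2,numpy as np
s=r.get_state();print(s)
for n in("scene","top"):
    im=eyes.capture(n);cv2.imwrite(f"pics/{n}0.png",im[:,:,::-1]);m=eyes.camera_model(n);print(n,m)
print(eyes.camera_model("wrist"))
E
```

```text
pics
{'time_s': 0.0, 'joints': array([ 8.21098604e+01,  2.05912381e+01,  6.33050545e-01, -2.00562669e-02,
       -7.01372364e+01, -1.65067981e+01]), 'qd': array([ 0.08217597, -0.05548514,  0.04934791,  0.01675179,  0.03628445,
       -0.03849263]), 'joint_torque': array([-7.85475295e-04, -5.82718956e+01,  2.93055832e+01,  6.99716449e+00,
        6.88796034e-03, -1.61645589e-04]), 'tcp_pos': array([0.27862259, 0.6142185 , 0.20461967]), 'eef_rot': array([ 1.79903152e+02, -9.03823594e-03, -2.44037603e+01]), 'contact_force': array([-0.02693296, -0.45157537,  0.02264848]), 'moment': array([ 0.01759858, -0.00620981,  0.03686024]), 'gripper_force': 0.0, 'gripper_width': 0.0878780827766196}
scene {'fov_y': 51.20771141019249, 'cx': 273.3545056044081, 'cy': 212.13778040312738, 'world_to_cam': array([[-0.89950305,  0.43669698,  0.01378419,  0.47550368],
       [-0.31324826, -0.66657603,  0.67642584,  0.11108006],
       [ 0.30458133,  0.60412924,  0.73638175, -1.3939223 ],
       [ 0.        ,  0.        ,  0.        ,  1.        ]])}
top {'fov_y': 42.279830660755096, 'cx': 276.45751899904127, 'cy': 206.60129951138282, 'world_to_cam': array([[-0.00982307, -0.99992193, -0.00772306,  0.0101537 ],
       [ 0.99222511, -0.01070515,  0.12399492, -0.56503767],
       [-0.12406791, -0.006445  ,  0.9922528 , -1.56163279],
       [ 0.        ,  0.        ,  0.        ,  1.        ]])}
{'fov_y': 65.70646984690485, 'cx': 278.77467519472503, 'cy': 210.49864254965814, 'hand_eye': array([[-7.51484309e-04,  9.58805102e-01,  2.84063744e-01,
         7.67815453e-02],
       [ 9.99998962e-01,  3.71242753e-04,  1.39241311e-03,
        -1.30725299e-03],
       [ 1.22959619e-03,  2.84064496e-01, -9.58804386e-01,
        -1.80144855e-01],
       [ 0.00000000e+00,  0.00000000e+00,  0.00000000e+00,
         1.00000000e+00]])}
```

View pics/top0.png

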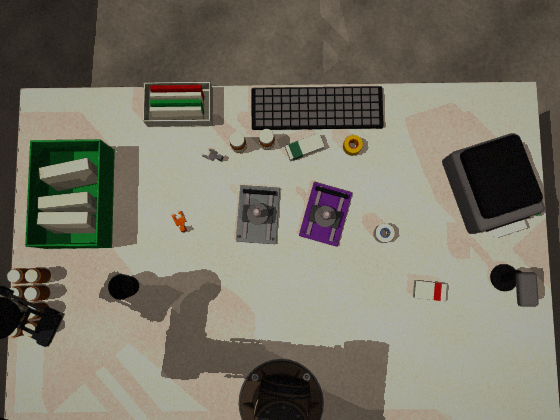

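View pics/scene0.png

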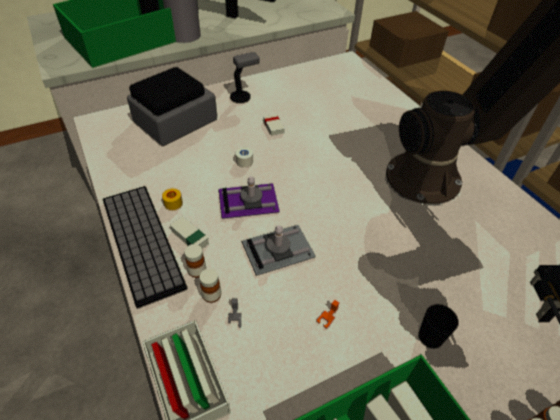

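The top view shows the grey unwinder's spindle near (258,211), with its purple look-alike at (325,215). The blue-cored roll is at (385,232) and the orange clip at (181,221), with the old clip at (212,154).

```bash
cat > h.py <<'E'
import numpy as np,cv2
from scipy.spatial.transform import Rotation as R
from plant import r,eyes
def f(m): return 210/np.tan(np.radians(m['fov_y']/2))
def ray(n,u,v,s=None):
    m=eyes.camera_model(n)
    if n!='wrist':
        T=np.linalg.inv(m['world_to_cam']);d=np.array([(u-m['cx'])/f(m),-(v-m['cy'])/f(m),-1])
    else:
        M=np.eye(4);M[:3,:3]=R.from_euler('xyz',s['eef_rot'],degrees=True).as_matrix();M[:3,3]=s['tcp_pos']
        T=M@m['hand_eye'];a=np.array([u-m['cx'],v-m['cy']]);q=np.hypot(*a)+1e-9;t=q/f(m)
        d=np.array([a[0]/q*np.sin(t),-a[1]/q*np.sin(t),-np.cos(t)])
    return T[:3,3],T[:3,:3]@d
def atz(n,u,v,z,s=None):
    o,d=ray(n,u,v,s);return o+d*(z-o[2])/d[2]
def proj(n,p,s=None):
    m=eyes.camera_model(n);p=np.append(p,1)
    if n!='wrist':
        c=m['world_to_cam']@p;return m['cx']+f(m)*c[0]/-c[2],m['cy']+f(m)*c[1]/c[2]
    M=np.eye(4);M[:3,:3]=R.from_euler('xyz',s['eef_rot'],degrees=True).as_matrix();M[:3,3]=s['tcp_pos']
    c=np.linalg.inv(M@m['hand_eye'])@p;t=np.arctan2(np.hypot(c[0],c[1]),-c[2]);k=f(m)*t/np.hypot(c[0],c[1])
    return m['cx']+k*c[0],m['cy']-k*c[1]
def snap(name,out):
    s=r.get_state();im=eyes.capture(name);cv2.imwrite(out,im[:,:,::-1]);return s,im
E
python3 - <<'E'
from h import *
im=cv2.imread('pics/top0.png');sc=cv2.imread('pics/scene0.png')
c=[cv2.resize(im[v-30:v+30,u-40:u+40],(400,300),interpolation=cv2.INTER_CUBIC) for u,v in((258,212),(385,232),(181,221))]
c.append(cv2.resize(sc[212:272,240:320],(400,300),interpolation=cv2.INTER_CUBIC))
cv2.imwrite('pics/m0.png',np.vstack([np.hstack(c[:2]),np.hstack(c[2:])]))
for n,i in(('top',im),('scene',sc)):
    h=cv2.cvtColor(i,cv2.COLOR_BGR2HSV)
    m=(cv2.inRange(h,(3,170,120),(14,255,255)))
    k,l,st,ce=cv2.connectedComponentsWithStats(m)
    print(n,[(st[j],ce[j],atz(n,*ce[j],.006)) for j in range(1,k) if st[j,4]>25])
print(atz('top',385,232,.04),atz('top',257,212,.08))
E
```

```text
top [(array([172, 211,  13,  21, 103], dtype=int32), array([179.49514563, 221.34951456]), array([0.52747566, 0.29471465, 0.006     ]))]
scene [(array([332, 301,   7,   6,  26], dtype=int32), array([335.19230769, 303.30769231]), array([0.49411014, 0.27532008, 0.006     ])), (array([317, 309,  17,  19, 139], dtype=int32), array([326.57553957, 317.04316547]), array([0.53231814, 0.29857803, 0.006     ]))]
[ 0.48662912 -0.31079652  0.04      ] [0.54458175 0.05972972 0.08      ]
```

View pics/m0.png

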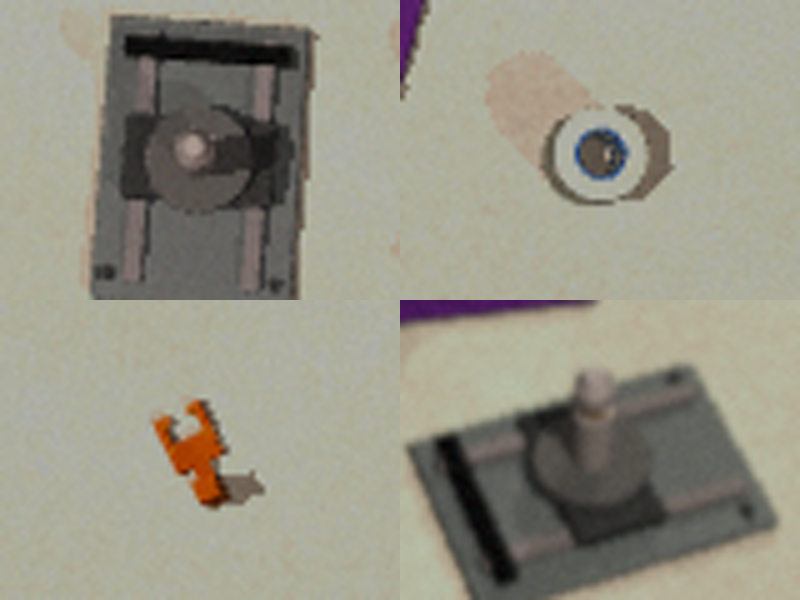

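Crops (5x) show the spindle tip at about (256.6,211.6), the roll top at (385,233), and the clip's mouth pointing about 20° left of world +x. I'll fly over each part for closer wrist views, starting with the clip.

Request:
step_arm(
  plan=[
    [0.67, 0.41, 0, -0.74, 87],
    [0.67, 0.41, 0, -0.74, 87],
    [0.67, 0.41, 0, -0.74, 87],
    [0.67, 0.41, 0, -0.74, 87],
    [0.67, 0.41, 0, -0.74, 87],
    [0.67, 0.41, 0, -0.74, 87],
    [0.67, 0.41, 0, -0.74, 87],
    [0.67, 0.41, 0, -0.74, 87],
  ],
)

```text
time_s: 0.77
tcp_pos: [0.3892, 0.452, 0.2055]
eef_rot: [-180.0, 0.0, 19.9]
contact_force: [0.4, 0.8, -0.1]
gripper_width: 0.0865
gripper_force: 0.0
```

```bash
cat >> h.py <<'E'
def go(x,y,z,yaw,s=None,quiet=0):
    s=s or r.get_state();e=s['eef_rot'];M=R.from_euler('xyz',[180,0,e[2]],degrees=True).as_matrix()
    d=M.T@(np.array([x,y,z])-s['tcp_pos'])/.25;t=-((yaw-e[2]+180)%360-180)/60
    print('now',s['tcp_pos'].round(4),e.round(2),'F',s['contact_force'].round(1),'t',round(s['time_s'],2),'-> shares',d.round(3),round(t,3))
E
python3 -c "
from h import *
go(.5,.29,.17,20)"
```

```text
now [0.3892 0.452  0.2055] [-1.800e+02  1.000e-02  1.987e+01] F [ 0.4  0.8 -0.1] t 0.77 -> shares [0.197 0.76  0.142] -0.002
```

Request:
step_arm(
  plan=[
    [0.2, 0.76, 0.14, 0, 87],
    [0.2, 0.76, 0.14, 0, 87],
    [0.2, 0.76, 0.14, 0, 87],
    [0.2, 0.76, 0.14, 0, 87],
    [0.2, 0.76, 0.14, 0, 87],
    [0.2, 0.76, 0.14, 0, 87],
    [0.2, 0.76, 0.14, 0, 87],
    [0.2, 0.76, 0.14, 0, 87],
  ],
)

```text
time_s: 1.43
tcp_pos: [0.5009, 0.2916, 0.1703]
eef_rot: [180.0, 0.0, 19.9]
contact_force: [-0.1, 0.3, 0.6]
gripper_width: 0.087
gripper_force: 0.0
```

```bash
python3 - <<'E'
from h import *
s,im=snap('wrist','pics/w1.png');np.save('w1.npy',np.r_[s['tcp_pos'],s['eef_rot']])
go(.545,.06,.19,-5,s)
h=cv2.cvtColor(im,cv2.COLOR_RGB2HSV);m=cv2.inRange(h,(3,170,100),(14,255,255))
k,l,st,ce=cv2.connectedComponentsWithStats(m);j=1+st[1:,4].argmax();print(st[j],ce[j])
E
```

```text
now [0.5009 0.2916 0.1703] [1.800e+02 1.000e-02 1.989e+01] F [-0.1  0.3  0.6] t 1.43 -> shares [-0.149  0.931 -0.079] 0.415
[267 139  31  45 703] [282.9374111  161.60455192]
```

View pics/w1.png

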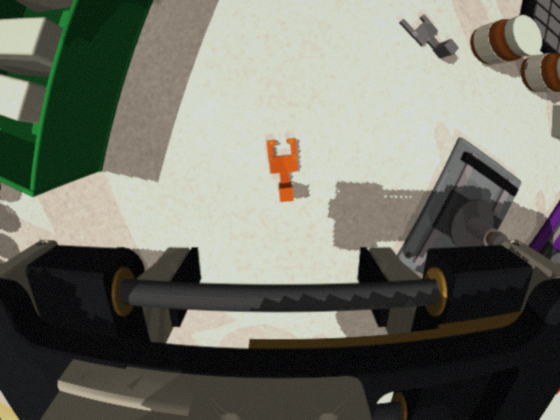

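The wrist view shows the clip nearly aligned with the tool, C at about (283,152) and handle top at (287,193). The grey unwinder is at the right edge. Next look: the spindle.

Request:
step_arm(
  plan=[
    [-0.2, 0.93, -0.08, 0.41, 87],
    [-0.2, 0.93, -0.08, 0.41, 87],
    [-0.2, 0.93, -0.08, 0.41, 87],
    [-0.2, 0.93, -0.08, 0.41, 87],
    [-0.2, 0.93, -0.08, 0.41, 87],
    [-0.2, 0.93, -0.08, 0.41, 87],
    [-0.2, 0.93, -0.08, 0.41, 87],
    [-0.2, 0.93, -0.08, 0.41, 87],
    [-0.2, 0.93, -0.08, 0.41, 87],
  ],
)

```text
time_s: 2.23
tcp_pos: [0.5336, 0.0564, 0.1907]
eef_rot: [-180.0, -0.0, -4.6]
contact_force: [-0.8, -0.1, 0.6]
gripper_width: 0.0867
gripper_force: 0.0
```

```bash
python3 - <<'E'
from h import *
s,im=snap('wrist','pics/w2.png');np.save('w2.npy',np.r_[s['tcp_pos'],s['eef_rot']])
for x,y in((.535,.06),(.545,.06),(.555,.06)):
  print([np.round(proj('wrist',[x,y,z],s)) for z in(.03,.096)])
go(.47,-.31,.17,-20,s)
a=cv2.imread('pics/w2.png');b=cv2.imread('pics/w1.png')
cv2.imwrite('pics/m2.png',np.hstack([cv2.resize(a[40:240,180:380],(400,400),interpolation=2),cv2.resize(b[120:220,235:335],(400,400),interpolation=2)]))
E
```

```text
[array([277., 189.]), array([276., 205.])]
[array([276., 179.]), array([276., 194.])]
[array([275., 170.]), array([275., 183.])]
now [0.5336 0.0564 0.1907] [-1.7998e+02 -2.0000e-02 -4.5800e+00] F [-0.8 -0.1  0.6] t 2.23 -> shares [-0.137  1.481  0.083] 0.257
```

View pics/m2.png

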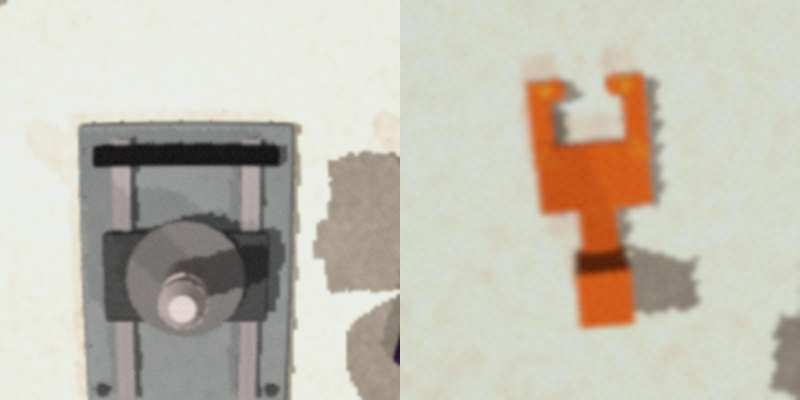

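```bash
python3 - <<'E'
from h import *
def st(n):
    a=np.load(n);return dict(tcp_pos=a[:3],eef_rot=a[3:])
s2=st('w2.npy');s1=st('w1.npy')
print('tip',atz('wrist',271.5,194.5,.096,s2),atz('top',256.6,211.6,.096),'disc',atz('wrist',272.8,179,.03,s2), atz('top',218+197/5,182+160/5,.03))
W=lambda u,v,z:atz('wrist',235+(u-400)/4,120+v/4,z,s1)
h=W(606,298,.032)
L=[W(527,85,.006),W(543,212,.006)];Rr=[W(642,75,.006),W(655,205,.006)]
print('handle',h,'jaws',L,Rr)
print('widths',np.linalg.norm(L[0]-Rr[0]),np.linalg.norm(L[1]-Rr[1]),[np.degrees(np.arctan2(*(a[0]-a[1])[1::-1])) for a in(L,Rr)])
m=(L[0]+Rr[0])/2; d=m-h;print('yaw h->tips',np.degrees(np.arctan2(d[1],d[0])),np.hypot(d[0],d[1]))
print('carr yaw',[np.degrees(np.arctan2(*(atz('wrist',180+a/2,40+70,.01,s2)-atz('wrist',180+b/2,40+195,.01,s2))[1::-1])) for a,b in((122,124),(250,246))])
E
```

```text
tip [0.54471696 0.06352166 0.096     ] [0.54388578 0.06017123 0.096     ] disc [0.54573654 0.06359188 0.03      ] [0.54440632 0.0607163  0.03      ]
handle [0.5027554  0.28575464 0.032     ] jaws [array([0.54438845, 0.32256948, 0.006     ]), array([0.5135949 , 0.30712883, 0.006     ])] [array([0.55721398, 0.29497424, 0.006     ]), array([0.52563547, 0.27953496, 0.006     ])]
widths 0.03043010299733048 0.030106429999424863 [np.float64(26.6303256152003), np.float64(26.054824840787976)]
yaw h->tips 25.59760206566007 0.05327468938632274
carr yaw [np.float64(-5.550363665862559), np.float64(-4.594412649946856)]
```

Request:
step_arm(
  plan=[
    [-0.09, 0.74, 0.04, 0.25, 87],
    [-0.09, 0.74, 0.04, 0.25, 87],
    [-0.09, 0.74, 0.04, 0.25, 87],
    [-0.09, 0.74, 0.04, 0.25, 87],
    [-0.09, 0.74, 0.04, 0.25, 87],
    [-0.09, 0.74, 0.04, 0.25, 87],
  ],
)

```text
time_s: 2.78
tcp_pos: [0.4954, -0.1289, 0.1802]
eef_rot: [180.0, 0.1, -19.7]
contact_force: [0.3, 1.1, 0.5]
gripper_width: 0.0869
gripper_force: 0.0
```

```bash
python3 - <<'E'
from h import *
go(.46,-.305,.17,-20)
E
```

```text
now [ 0.4954 -0.1289  0.1802] [ 1.7997e+02  5.0000e-02 -1.9670e+01] F [0.3 1.1 0.5] t 2.78 -> shares [0.104 0.711 0.041] 0.006
```

Request:
step_arm(
  plan=[
    [0.1, 0.71, 0.04, 0, 87],
    [0.1, 0.71, 0.04, 0, 87],
    [0.1, 0.71, 0.04, 0, 87],
    [0.1, 0.71, 0.04, 0, 87],
    [0.1, 0.71, 0.04, 0, 87],
    [0.1, 0.71, 0.04, 0, 87],
    [0.1, 0.71, 0.04, 0, 87],
  ],
)

```text
time_s: 3.37
tcp_pos: [0.4609, -0.3024, 0.1701]
eef_rot: [-180.0, 0.0, -19.6]
contact_force: [0.2, 0.3, 0.3]
gripper_width: 0.0874
gripper_force: 0.0
```

```bash
python3 - <<'E'
from h import *
s,im=snap('wrist','pics/w3.png');np.save('w3.npy',np.r_[s['tcp_pos'],s['eef_rot']])
print(proj('wrist',[.487,-.311,.04],s));go(.487,-.311,.017,-20,s)
h=cv2.cvtColor(im,cv2.COLOR_RGB2HSV)
m=cv2.inRange(h,(95,110,60),(125,255,255));m[250:]=0
k,l,st,ce=cv2.connectedComponentsWithStats(m);j=1+st[1:,4].argmax();print(st[j],ce[j])
c,ax,an=cv2.minAreaRect(np.argwhere(l==j)[:,::-1].astype(np.float32));print(c,ax,atz('wrist',*c,.04,s))
t=cv2.cvtColor(cv2.imread('pics/top0.png'),cv2.COLOR_BGR2HSV);m=cv2.inRange(t,(95,90,50),(125,255,255))
k,l,st,ce=cv2.connectedComponentsWithStats(m)
print([(st[j],atz('top',*(st[j,:2]+(st[j,2:4]-1)/2),.04)) for j in range(1,k) if abs(ce[j]-[385,232]).max()<10 and st[j,4]>5])
cv2.imwrite('pics/m3.png',cv2.resize(im[60:260,180:380,::-1],(600,600),interpolation=2))
E
```

```text
(np.float64(279.90726256039795), np.float64(168.10541742055477))
now [ 0.4609 -0.3024  0.1701] [-1.7999e+02  4.0000e-02 -1.9620e+01] F [0.2 0.3 0.3] t 3.37 -> shares [ 0.11  -0.003  0.612] 0.006
[263 159  30  28 124] [276.79032258 174.72580645]
(277.5, 172.5) (29.0, 27.0) [ 0.48372355 -0.30736342  0.04      ]
[(array([386, 228,   4,   5,   7], dtype=int32), array([ 0.49238483, -0.31826431,  0.04      ])), (array([380, 231,  10,   7,  15], dtype=int32), array([ 0.48081787, -0.3091431 ,  0.04      ]))]
```

View pics/m3.png

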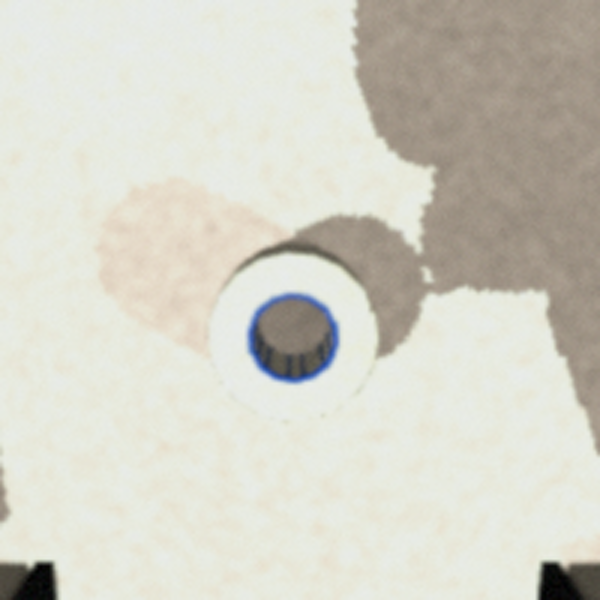

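The roll's bore centre is at (277.8,172.3), and the wrist and top estimates agree within about 3 mm. Descending to grasp it.

Request:
step_arm(
  plan=[
    [0.1, -0.01, 0.16, 0, 87],
    [0.1, -0.01, 0.3, 0, 87],
    [0.1, -0.01, 0.45, 0, 87],
    [0.1, -0.01, 0.55, 0, 87],
    [0.1, -0.01, 0.6, 0, 87],
    [0.1, -0.01, 0.63, 0, 87],
    [0.1, -0.01, 0.63, 0, 87],
    [0.1, -0.01, 0.63, 0, 50],
    [0.1, -0.01, 0.63, 0, 50],
    [0.1, -0.01, 0.63, 0, 50],
    [0.1, -0.01, 0.63, 0, 50],
    [0.1, -0.01, 0.63, 0, 50],
  ],
  newtons=25,
)

```text
time_s: 4.42
tcp_pos: [0.4852, -0.3092, 0.014]
eef_rot: [-180.0, -0.1, -19.6]
contact_force: [-0.4, 0.4, 0.6]
gripper_width: 0.0594
gripper_force: 0.0
```

Request:
step_arm(
  plan=[
    [0, 0, 0, 0, 50],
    [0, 0, 0, 0, 50],
    [0, 0, 0, 0, 50],
  ],
)

```text
time_s: 4.67
tcp_pos: [0.4851, -0.3093, 0.0138]
eef_rot: [180.0, -0.1, -19.6]
contact_force: [-0.7, 1.4, 6.1]
gripper_width: 0.0551
gripper_force: 25.0
```

```bash
python3 - <<'E'
from h import *
s,im=snap('wrist','pics/w4.png')
print(s['gripper_width'],s['gripper_force']);go(.49,-.2,.16,-10,s)
m=cv2.inRange(cv2.cvtColor(im,cv2.COLOR_RGB2HSV),(95,110,60),(125,255,255))
k,l,st,ce=cv2.connectedComponentsWithStats(m)
print([(st[j],ce[j].round(1),atz('wrist',*(st[j,:2]+(st[j,2:4]-1)/2),.04,s)) for j in range(1,k) if st[j,4]>20])
cv2.imwrite('pics/m4.png',im[120:320,140:420,::-1])
E
```

```text
0.05505230645964564 25.001014759764075
now [ 0.4851 -0.3093  0.0138] [ 1.80e+02 -5.00e-02 -1.96e+01] F [-0.7  1.4  6.1] t 4.67 -> shares [-0.128 -0.418 -0.585] -0.16
[(array([252, 246,  55,  39, 287], dtype=int32), array([279.2, 263.9]), array([ 0.48692032, -0.3084239 ,  0.04      ]))]
```

View pics/m4.png

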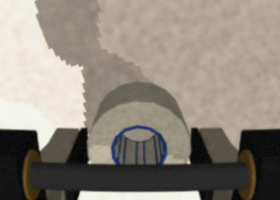

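```bash
python3 - <<'E'
from h import *
from scipy.optimize import least_squares
s=r.get_state();a=np.load('w3.npy');s3=dict(tcp_pos=a[:3],eef_rot=a[3:])
t=np.linspace(0,2*np.pi,200)
def box(c,rr,s):
    P=np.array([proj('wrist',[c[0]+rr*np.cos(q),c[1]+rr*np.sin(q),.04],s) for q in t]);return P.min(0),P.max(0)
def g3(p):
    lo,hi=box(p[:2],p[2],s3);return np.r_[lo-[262.5,158.5],hi-[292.5,186.5]]
q=least_squares(g3,[.4837,-.3074,.014]);print(q.x,q.fun)
def g4(p):
    lo,hi=box(p[:2],p[2],s);return [lo[0]-251.5,hi[0]-306.5,lo[1]-245.5]
q=least_squares(g4,[.485,-.309,.014]);print(q.x,q.fun)
M=R.from_euler('xyz',s['eef_rot'],degrees=True).as_matrix();print('tool',M.T@(np.r_[q.x[:2],.04]-s['tcp_pos']))
E
```

```text
[ 0.48361988 -0.30732313  0.01414053] [ 0.37323223 -0.3772469  -0.3729356   0.38176254]Traceback (most recent call last):
  File "<stdin>", line 12, in <module>
    return func(*args, **kwargs)
    vector_fun = VectorFunction(
        fun_wrapped,
    ...<6 lines>...
        workers=workers
    )
    self.J, dct = approx_derivative(
                  ~~~~~~~~~~~~~~~~~^
        self.fun_wrapped, self.x, f0=self.f, **finite_diff_options
        ^^^^^^^^^^^^^^^^^^^^^^^^^^^^^^^^^^^^^^^^^^^^^^^^^^^^^^^^^^
    )
    ^
    J, _nfev = _dense_difference(fun_wrapped, x0, f0, h,
               ~~~~~~~~~~~~~~~~~^^^^^^^^^^^^^^^^^^^^^^^^
                             use_one_sided, method,
                             ^^^^^^^^^^^^^^^^^^^^^^
                             mf)
                             ^^^
    df = [f_eval - f0 for f_eval in f_evals]
                                    ^^^^^^^
    f = np.atleast_1d(self.fun(x, *self.args, **self.kwargs))
                      ~~~~~~~~^^^^^^^^^^^^^^^^^^^^^^^^^^^^^^
    return np.atleast_1d(self.fun(x))
                         ~~~~~~~~^^^
    return self.f(x, *self.args, **self.kwargs)
           ~~~~~~^^^^^^^^^^^^^^^^^^^^^^^^^^^^^^
  File "<stdin>", line 11, in g4
  File "<stdin>", line 6, in box
  File "h.py", line 17, in proj
    m=eyes.camera_model(n);p=np.append(p,1)
ValueError: time passes only in moves, steps and waits
```

Request:
step_arm(
  plan=[
    [0, 0, -0.16, 0, 50],
    [0, 0, -0.3, 0, 50],
    [0, 0, -0.45, 0, 50],
    [0, 0, -0.56, 0, 50],
    [0, -0.16, -0.6, -0.1, 50],
    [0, -0.3, -0.6, -0.2, 50],
    [0, -0.47, -0.6, -0.25, 50],
    [0, -0.63, -0.6, -0.25, 50],
    [0, -0.76, -0.6, -0.25, 50],
    [0, -0.76, -0.6, -0.25, 50],
  ],
)

```text
time_s: 5.55
tcp_pos: [0.5501, -0.1258, 0.163]
eef_rot: [-180.0, -0.0, -4.4]
contact_force: [-0.4, -0.9, -1.1]
gripper_width: 0.0549
gripper_force: 25.0
```

```bash
python3 - <<'E'
from h import *
s=r.get_state();print(s['gripper_width']);go(.545,.0618,.155,-4.7,s)
E
```

```text
0.05492204427936905
now [ 0.5501 -0.1258  0.163 ] [-1.7996e+02 -5.0000e-02 -4.3900e+00] F [-0.4 -0.9 -1.1] t 5.55 -> shares [-0.078 -0.747  0.032] 0.005
```

```bash
python3 - <<'E'
import re
t=open('h.py').read().replace("def f(m)","import json,functools\ncam=functools.lru_cache(None)(eyes.camera_model)\ndef f(m)").replace("m=eyes.camera_model(n)","m=cam(n)")
open('h.py','w').write(t)
E
python3 - <<'E'
from h import *
from scipy.optimize import least_squares
s=dict(tcp_pos=np.array([.4851,-.3093,.0138]),eef_rot=np.array([180,-.05,-19.6]))
t=np.linspace(0,2*np.pi,120)
M=R.from_euler('xyz',s['eef_rot'],degrees=True).as_matrix()
def box(c,rr,s):
    P=np.array([proj('wrist',[c[0]+rr*np.cos(q),c[1]+rr*np.sin(q),.04],s) for q in t]);return P.min(0),P.max(0)
def g4(p):
    lo,hi=box(p[:2],p[2],s);return [lo[0]-251.8,hi[0]-306.2,lo[1]-245.8]
q=least_squares(g4,[.485,-.309,.014],diff_step=1e-4);print(q.x,q.fun)
print('tool',M.T@(np.r_[q.x[:2],.04]-s['tcp_pos']))
E
```

```text
[ 0.48405583 -0.3074873   0.01441035] [-1.28181910e-11 -3.33670869e-11 -9.59516910e-11]
tool [-0.00156888 -0.0013574  -0.02620138]
```

Request:
step_arm(
  plan=[
    [-0.04, -0.16, 0, 0, 50],
    [-0.08, -0.32, 0, 0, 50],
    [-0.08, -0.48, 0, 0, 50],
    [-0.08, -0.6, 0, 0, 50],
    [-0.08, -0.7, 0, 0, 50],
    [-0.08, -0.745, 0, 0, 50],
    [-0.08, -0.745, 0, 0, 50],
    [-0.08, -0.745, 0, 0, 50],
  ],
)

```text
time_s: 6.22
tcp_pos: [0.5431, 0.0572, 0.1627]
eef_rot: [180.0, 0.0, -4.5]
contact_force: [-0.4, -0.6, -0.9]
gripper_width: 0.0549
gripper_force: 25.0
```

```bash
python3 - <<'E'
from h import *
print('scene spindle',atz('scene',278.8,227.6,.096),atz('scene',277.9,242.8,.03))
# intensity-refined top roll: white blob centre
im=cv2.imread('pics/scene0.png');t=cv2.imread('pics/top0.png')
cv2.imwrite('pics/m5.png',np.hstack([cv2.resize(im[140:175,225:265],(400,350),interpolation=0),cv2.resize(t[215:250,365:405],(400,350),interpolation=0)]))
go(.5467,.0621,.125,-4.7)
E
```

```text
scene spindle [0.54681436 0.06620229 0.096     ] [0.54619038 0.06295419 0.03      ]
now [0.5431 0.0572 0.1627] [ 1.7998e+02  4.0000e-02 -4.5400e+00] F [-0.4 -0.6 -0.9] t 6.22 -> shares [ 0.013 -0.021  0.151] 0.003
```

View pics/m5.png

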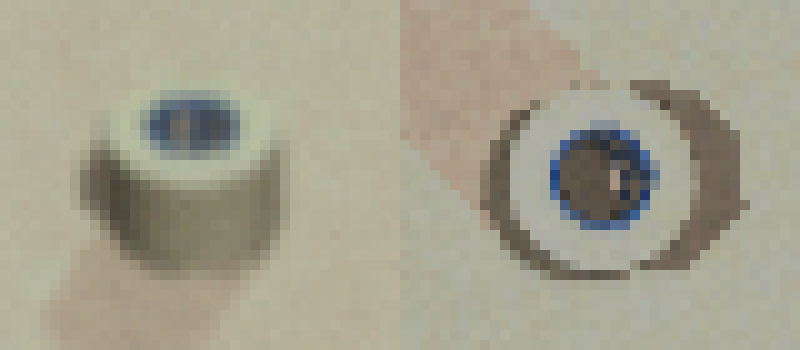

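```bash
python3 - <<'E'
from h import *
a=atz('top',384.8,232.2,.04);b=atz('top',256.2,211.2,.096);print(a,b,b-a)
a=atz('scene',243.8,152.0,.04);b=atz('scene',278.4,227.2,.096);c=atz('scene',277.5,242.4,.03);print(a,b,c,b-a,c-a)
E
```

```text
[ 0.4860523  -0.31019535  0.04      ] [0.54503547 0.0612956  0.096     ] [0.05898318 0.37149095 0.056     ]
[ 0.48430142 -0.3093723   0.04      ] [0.54714141 0.06456534 0.096     ] [0.54655225 0.06127895 0.03      ] [0.06283998 0.37393764 0.056     ] [ 0.06225082  0.37065125 -0.01      ]
```

Request:
step_arm(
  plan=[
    [0.012, -0.02, 0.05, 0, 50],
    [0.012, -0.02, 0.1, 0, 50],
    [0.012, -0.02, 0.15, 0, 50],
    [0.012, -0.02, 0.15, 0, 50],
    [0.012, -0.02, 0.15, 0, 50],
  ],
)

```text
time_s: 6.63
tcp_pos: [0.5463, 0.0604, 0.1251]
eef_rot: [179.9, 0.1, -4.7]
contact_force: [0.1, 0.9, 0.3]
gripper_width: 0.0553
gripper_force: 25.0
```

```bash
python3 - <<'E'
from h import *
s,im=snap('scene','pics/s6.png');go(.5467,.0621,.115,-4.7,s)
_,im2=snap('wrist','pics/w6.png')
cv2.imwrite('pics/m6.png',np.hstack([cv2.resize(im[180:280,220:340,::-1],(480,400),interpolation=2),cv2.resize(im2[100:300,200:360,::-1],(320,400),interpolation=2)]))
E
```

```text
now [0.5463 0.0604 0.1251] [ 1.7994e+02  9.0000e-02 -4.6800e+00] F [0.1 0.9 0.3] t 6.63 -> shares [ 0.001 -0.007  0.04 ] 0.0
```

View pics/m6.png

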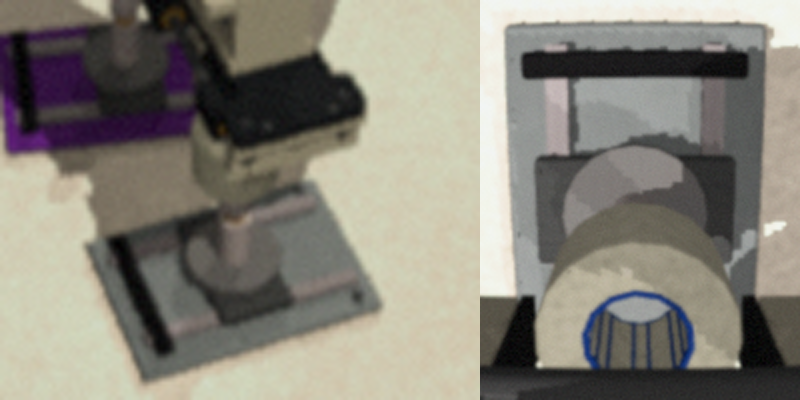

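The scene crop shows the roll held right above the grey spindle. In the wrist crop the spindle tip shows centred inside the blue bore, so I'll lower it in stages while checking force.

Request:
step_arm(
  plan=[
    [0.002, -0.007, 0.03, 0, 50],
    [0.002, -0.007, 0.05, 0, 50],
    [0.002, -0.007, 0.07, 0, 50],
    [0.002, -0.007, 0.09, 0, 50],
    [0.002, -0.007, 0.11, 0, 50],
    [0.002, -0.007, 0.11, 0, 50],
  ],
)

```text
time_s: 7.23
tcp_pos: [0.5467, 0.0634, 0.0967]
eef_rot: [180.0, 0.1, -4.6]
contact_force: [0.8, 0.2, -1.4]
gripper_width: 0.0548
gripper_force: 25.0
```

Request:
step_arm(
  plan=[
    [0, 0, 0.02, 0, 50],
    [0, 0, 0.04, 0, 50],
    [0, 0, 0.06, 0, 50],
    [0, 0, 0.08, 0, 50],
    [0, 0, 0.08, 0, 50],
  ],
)

```text
time_s: 7.65
tcp_pos: [0.5467, 0.0634, 0.0768]
eef_rot: [180.0, 0.1, -4.6]
contact_force: [-0.6, 0.0, -1.5]
gripper_width: 0.0546
gripper_force: 25.0
```

Request:
step_arm(
  plan=[
    [0, 0.003, 0.025, 0, 50],
    [0, 0.003, 0.05, 0, 50],
    [0, 0.003, 0.075, 0, 50],
    [0, 0.003, 0.1, 0, 50],
    [0, 0.003, 0.115, 0, 50],
    [0, 0.003, 0.124, 0, 50],
    [0, 0.003, 0.124, 0, 50],
  ],
)

```text
time_s: 8.23
tcp_pos: [0.5471, 0.0627, 0.0464]
eef_rot: [180.0, 0.1, -4.6]
contact_force: [-0.4, -0.3, -1.1]
gripper_width: 0.0551
gripper_force: 25.0
```

Request:
step_arm(
  plan=[
    [0, 0, 0.003, 0, 50],
    [0, 0, 0.006, 0, 50],
    [0, 0, 0.008, 0, 50],
    [0, 0, 0.008, 0, 50],
  ],
)

```text
time_s: 8.57
tcp_pos: [0.5475, 0.0629, 0.0452]
eef_rot: [-180.0, -0.0, -4.6]
contact_force: [-0.1, 0.8, -0.1]
gripper_width: 0.0548
gripper_force: 25.0
```

Request:
step_arm(
  plan=[
    [0, 0, 0.003, 0, 50],
    [0, 0, 0.006, 0, 50],
    [0, 0, 0.008, 0, 50],
    [0, 0, 0.008, 0, 50],
    [0, 0, 0.008, 0, 50],
  ],
)

```text
time_s: 8.98
tcp_pos: [0.5476, 0.063, 0.0438]
eef_rot: [-180.0, -0.0, -4.6]
contact_force: [-2.3, 0.4, 5.7]
gripper_width: 0.055
gripper_force: 25.0
```

Contact came at exactly the predicted seated height (z = 0.0438, 5.7 N). Releasing, rising and looking.

Request:
step_arm(
  plan=[
    [0, 0, -0.004, 0, 70],
    [0, 0, -0.004, 0, 87],
    [0, 0, -0.004, 0, 87],
    [0, 0, -0.004, 0, 87],
    [0, 0, -0.15, 0, 87],
    [0, 0, -0.3, 0, 87],
    [0, 0, -0.45, 0, 87],
    [-0.08, 0, -0.58, 0, 87],
    [-0.08, 0, -0.58, 0, 87],
    [-0.08, 0, -0.58, 0, 87],
  ],
)

```text
time_s: 9.82
tcp_pos: [0.5281, 0.0651, 0.1906]
eef_rot: [-179.8, -0.2, -4.6]
contact_force: [-0.4, 0.1, -1.4]
gripper_width: 0.0871
gripper_force: 0.0
```

```bash
python3 - <<'E'
from h import *
s,im=snap('wrist','pics/w7.png');np.save('w7.npy',np.r_[s['tcp_pos'],s['eef_rot']])
go(.485,.28,.15,26,s)
for z in(.03,.07,.096):print(proj('wrist',[.545,.0622,z],s))
cv2.imwrite('pics/m7.png',cv2.resize(im[40:240,180:380,::-1],(600,600),interpolation=2))
E
```

```text
now [0.5281 0.0651 0.1906] [-179.85   -0.25   -4.57] F [-0.4  0.1 -1.4] t 9.82 -> shares [-0.24  -0.843  0.162] -0.509
(np.float64(282.19287018291675), np.float64(174.4257283287968))
(np.float64(282.46133799688516), np.float64(181.69685244594754))
(np.float64(282.6748804242394), np.float64(187.51128337661277))
```

View pics/m7.png

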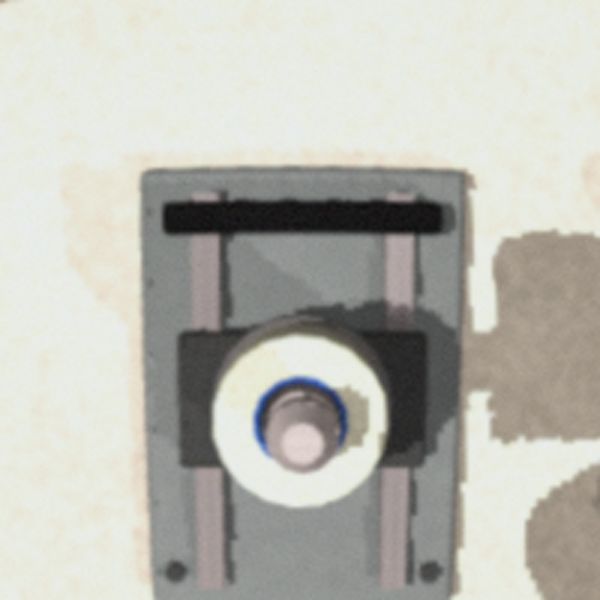

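The roll sits flat on the disc, with the spindle standing through its bore and the tip at about (279.7,187). On to the clip.

Request:
step_arm(
  plan=[
    [-0.166, -0.867, 0, -0.51, 60],
    [-0.166, -0.867, 0, -0.51, 60],
    [-0.166, -0.867, 0, -0.51, 60],
    [-0.166, -0.867, 0, -0.51, 60],
    [-0.166, -0.867, 0.1, -0.51, 60],
    [-0.166, -0.867, 0.2, -0.51, 60],
    [-0.166, -0.867, 0.3, -0.51, 60],
    [-0.166, -0.867, 0.36, -0.51, 60],
    [-0.166, -0.867, 0.36, -0.51, 60],
    [-0.166, -0.867, 0.36, -0.51, 60],
  ],
)

```text
time_s: 10.7
tcp_pos: [0.5028, 0.283, 0.0962]
eef_rot: [179.9, 0.2, 26.0]
contact_force: [-0.7, 0.1, 1.3]
gripper_width: 0.0599
gripper_force: 0.0
```

```bash
python3 - <<'E'
from h import *
s,im=snap('wrist','pics/w8.png');np.save('w8.npy',np.r_[s['tcp_pos'],s['eef_rot']])
go(.504,.2845,.006,26,s)
print(proj('wrist',[.504,.2845,.032],s))
m=cv2.inRange(cv2.cvtColor(im,cv2.COLOR_RGB2HSV),(3,170,80),(14,255,255));m[270:]=0
k,l,st,ce=cv2.connectedComponentsWithStats(m);j=1+st[1:,4].argmax();print(st[j],ce[j])
cv2.imwrite('pics/m8.png',cv2.resize(im[100:280,200:380,::-1],(540,540),interpolation=2))
E
```

```text
now [0.5028 0.283  0.0962] [179.9    0.23  26.01] F [-0.7  0.1  1.3] t 10.7 -> shares [ 0.007 -0.003  0.361] 0.0
(np.float64(279.0002928243809), np.float64(215.00286867408806))
[ 260  143   36   80 1533] [277.04892368 180.51076321]
```

View pics/m8.png

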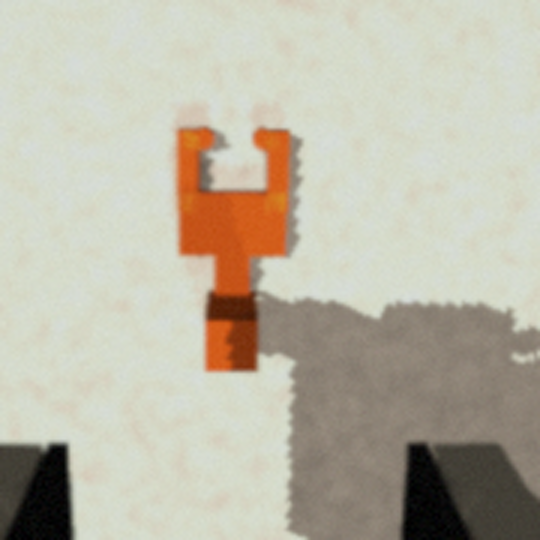

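I've now viewed 11 pictures, one over the limit of 10, so I won't view any more and will measure numerically from here. The last crop shows the clip upright in the tool frame with the handle top at (277,214), so it's aligned for the grasp.

Request:
step_arm(
  plan=[
    [0.007, -0.003, 0.1, 0, 60],
    [0.007, -0.003, 0.2, 0, 60],
    [0.007, -0.003, 0.28, 0, 60],
    [0.007, -0.003, 0.34, 0, 60],
    [0.007, -0.003, 0.36, 0, 60],
    [0.007, -0.003, 0.36, 0, 30],
    [0.007, -0.003, 0.36, 0, 10],
    [0.007, -0.003, 0.36, 0, 5],
    [0.007, -0.003, 0.36, 0, 5],
    [0.007, -0.003, 0.36, 0, 5],
    [0.007, -0.003, 0.36, 0, 5],
    [0.007, -0.003, 0.36, 0, 5],
  ],
  newtons=45,
)

```text
time_s: 11.75
tcp_pos: [0.5048, 0.2854, 0.0085]
eef_rot: [-180.0, -0.0, 26.0]
contact_force: [0.2, -0.1, 0.1]
gripper_width: 0.019
gripper_force: 0.0
```

Request:
step_arm(
  plan=[
    [0, 0, 0, 0, 5],
    [0, 0, 0, 0, 5],
    [0, 0, 0, 0, 5],
    [0, 0, 0, 0, 5],
  ],
)

```text
time_s: 12.08
tcp_pos: [0.5048, 0.2854, 0.0083]
eef_rot: [-180.0, -0.0, 26.0]
contact_force: [-1.3, -1.2, 3.6]
gripper_width: 0.0119
gripper_force: 45.0
```

```bash
python3 - <<'E'
from h import *
print([ (r.get_state()['tcp_pos'].round(4),r.get_state()['eef_rot'].round(2),r.get_state()['joints'].round(2)) for _ in range(2)])
s,im=snap('wrist','pics/w9.png')
m=cv2.inRange(cv2.cvtColor(im,cv2.COLOR_RGB2HSV),(3,170,80),(16,255,255))
k,l,st,ce=cv2.connectedComponentsWithStats(m);j=1+st[1:,4].argmax();print(st[j],ce[j])
for v in range(st[j,1],st[j,1]+st[j,3],6):
    c=np.where(l[v]==j)[0];print(v,c.min(),c.max(),len(c),end=' | ')
E
```

```text
[(array([0.5048, 0.2854, 0.0083]), array([-1.800e+02, -1.000e-02,  2.601e+01]), array([ 4.880e+01,  2.319e+01, -2.481e+01,  1.000e-02, -4.199e+01,
        6.721e+01])), (array([0.5048, 0.2854, 0.0083]), array([-1.800e+02, -1.000e-02,  2.601e+01]), array([ 4.880e+01,  2.319e+01, -2.481e+01,  1.000e-02, -4.199e+01,
        6.721e+01]))]
[ 253  161   54   80 2589] [278.76863654 200.08806489]
161 254 295 19 | 167 253 306 33 | 173 253 306 20 | 179 253 305 19 | 185 253 305 20 | 191 253 305 53 | 197 253 305 53 | 203 254 304 51 | 209 254 304 51 | 215 254 303 50 | 221 257 290 28 | 227 272 286 15 | 233 272 286 15 | 239 270 288 19 |
```

Request:
step_arm(
  plan=[
    [0, 0, -0.1, 0, 5],
    [0, 0, -0.25, 0, 5],
    [0, 0, -0.4, 0, 5],
    [-0.06, 0.09, -0.5, 0.07, 5],
    [-0.16, 0.2, -0.5, 0.17, 5],
    [-0.24, 0.33, -0.5, 0.27, 5],
    [-0.34, 0.46, -0.5, 0.37, 5],
    [-0.43, 0.58, -0.5, 0.45, 5],
    [-0.52, 0.71, -0.5, 0.51, 5],
    [-0.52, 0.71, -0.5, 0.513, 5],
    [-0.52, 0.71, -0.5, 0.513, 5],
    [-0.52, 0.71, -0.5, 0.513, 5],
  ],
)

```text
time_s: 13.13
tcp_pos: [0.466, 0.0687, 0.1332]
eef_rot: [-180.0, -0.0, -4.8]
contact_force: [-0.5, -0.7, -0.7]
gripper_width: 0.0119
gripper_force: 45.0
```

```bash
python3 - <<'E'
from h import *
s=r.get_state();print(s['gripper_width']);go(.4653,.0692,.0796,-4.8,s)
E
```

```text
0.01190812459055371
now [0.466  0.0687 0.1332] [-1.7997e+02 -3.0000e-02 -4.7900e+00] F [-0.5 -0.7 -0.7] t 13.13 -> shares [-0.003 -0.002  0.214] 0.0
```

Request:
step_arm(
  plan=[
    [-0.003, -0.002, 0.08, 0, 5],
    [-0.003, -0.002, 0.15, 0, 5],
    [-0.003, -0.002, 0.2, 0, 5],
    [-0.003, -0.002, 0.213, 0, 5],
    [-0.003, -0.002, 0.213, 0, 5],
    [-0.003, -0.002, 0.213, 0, 5],
  ],
)

```text
time_s: 13.63
tcp_pos: [0.4654, 0.0701, 0.0801]
eef_rot: [180.0, -0.0, -4.7]
contact_force: [0.6, -0.5, 0.1]
gripper_width: 0.0119
gripper_force: 45.0
```

```bash
python3 - <<'E'
from h import *
s,im=snap('wrist','pics/w10.png');go(.4653,.0692,.0796,-4.8,s)
for z in(.07,.096):print('axis pred',z,np.round(proj('wrist',[.545,.0622,z],s),1))
hs=cv2.cvtColor(im,cv2.COLOR_RGB2HSV);g=cv2.cvtColor(im,cv2.COLOR_RGB2GRAY)
m=cv2.inRange(hs,(3,170,80),(16,255,255));k,l,st,ce=cv2.connectedComponentsWithStats(m);j=1+st[1:,4].argmax();print('clip',st[j],ce[j])
for v in (st[j,1]+15,st[j,1]+40):
    c=np.where(l[v]==j)[0];print(v,c.min(),c.max())
m=cv2.inRange(hs,(100,100,50),(125,255,255));k,l,st,ce=cv2.connectedComponentsWithStats(m);print('blue',[(st[i],ce[i].round(1)) for i in range(1,k) if st[i,4]>15])
roi=cv2.GaussianBlur(g[40:180,200:360],(5,5),1)
for rr in((6,14),(14,24),(35,60)):
    c=cv2.HoughCircles(roi,cv2.HOUGH_GRADIENT,1,5,param1=60,param2=12,minRadius=rr[0],maxRadius=rr[1]);print(rr,None if c is None else (c[0][:4]+[200,40,0]).round(1).tolist())
for v in(70,80,90,100,110,120):print(v,g[v,232:332:3].tolist())
w7=np.load('w7.npy');s7=dict(tcp_pos=w7[:3],eef_rot=np.array([180,0,w7[5]]));print('w7 tip',atz('wrist',279.7,187,.096,s7))
E
```

```text
now [0.4654 0.0701 0.0801] [179.98  -0.    -4.69] F [ 0.6 -0.5  0.1] t 13.63 -> shares [-0.     0.004  0.002] 0.002
axis pred 0.07 [283.8 112.3]
axis pred 0.096 [284.5 111.6]
clip [ 253  161   54  119 3380] [279.46923077 215.35443787]
176 253 305
201 254 304
blue [(array([255,  86,  50,  50, 407], dtype=int32), array([277.3, 108.8]))]
(6, 14) [[280.5, 111.5, 12.4]]
(14, 24) [[282.5, 111.5, 22.3], [276.5, 109.5, 22.3], [277.5, 114.5, 16.7], [278.5, 104.5, 19.0]]
(35, 60) [[279.5, 112.5, 48.2], [274.5, 111.5, 42.7], [283.5, 121.5, 58.3], [275.5, 120.5, 57.2]]
70 [167, 171, 170, 76, 83, 143, 149, 150, 192, 236, 242, 240, 238, 240, 240, 241, 242, 243, 244, 243, 242, 242, 242, 231, 175, 133, 92, 78, 77, 71, 109, 114, 113, 113]
80 [102, 107, 100, 60, 200, 237, 241, 241, 241, 242, 241, 243, 242, 240, 241, 243, 244, 242, 242, 242, 243, 244, 243, 244, 242, 243, 242, 239, 124, 53, 57, 58, 63, 70]
90 [80, 82, 236, 241, 240, 242, 242, 239, 240, 240, 238, 135, 73, 50, 77, 95, 100, 110, 114, 106, 100, 214, 241, 236, 237, 226, 243, 242, 243, 243, 165, 48, 47, 48]
100 [112, 240, 242, 240, 239, 241, 240, 240, 192, 60, 84, 180, 175, 169, 167, 182, 198, 184, 150, 110, 105, 107, 126, 54, 161, 170, 179, 174, 222, 243, 244, 228, 47, 50]
110 [150, 242, 243, 241, 241, 242, 242, 234, 76, 106, 187, 183, 189, 216, 218, 219, 218, 217, 217, 218, 200, 91, 94, 110, 70, 168, 178, 178, 179, 242, 243, 241, 90, 48]
120 [115, 241, 242, 242, 243, 242, 238, 237, 170, 67, 159, 177, 176, 178, 206, 216, 214, 217, 216, 162, 102, 97, 95, 89, 156, 176, 169, 189, 243, 243, 243, 222, 53, 50]
w7 tip [0.54523911 0.06450516 0.096     ]
```

Spindle tip is at column 281 and the clip's centreline at 279, so I need about 1 mm along tool +y. Now advancing to just short of contact.

Request:
step_arm(
  plan=[
    [0, 0.004, 0.002, 0.002, 5],
    [0.03, 0.004, 0.002, 0.002, 5],
    [0.06, 0.004, 0.002, 0.002, 5],
    [0.08, 0.004, 0.002, 0.002, 5],
    [0.08, 0.004, 0.002, 0.002, 5],
    [0.08, 0.004, 0.002, 0.002, 5],
  ],
)

```text
time_s: 14.18
tcp_pos: [0.4852, 0.0664, 0.0792]
eef_rot: [180.0, 0.0, -4.9]
contact_force: [0.4, -0.9, -0.7]
gripper_width: 0.0121
gripper_force: 45.0
```

Request:
step_arm(
  plan=[
    [0.006, 0, 0, 0, 5],
    [0.01, 0, 0, 0, 5],
    [0.01, 0, 0, 0, 5],
  ],
)

```text
time_s: 14.43
tcp_pos: [0.4874, 0.0664, 0.0793]
eef_rot: [180.0, 0.0, -4.9]
contact_force: [-0.1, -0.2, -0.1]
gripper_width: 0.012
gripper_force: 45.0
```

```bash
python3 - <<'E'
from h import *
s,im=snap('wrist','pics/w11.png');go(.545,.0622,.0796,-4.8,s);print(s['contact_force'],s['moment'])
g=cv2.cvtColor(im,cv2.COLOR_RGB2GRAY);m=cv2.inRange(cv2.cvtColor(im,cv2.COLOR_RGB2HSV),(3,170,80),(16,255,255))
k,l,st,ce=cv2.connectedComponentsWithStats(m);j=1+st[1:,4].argmax();print(st[j])
c=cv2.HoughCircles(cv2.GaussianBlur(g[80:220,200:360],(5,5),1),cv2.HOUGH_GRADIENT,1,5,param1=60,param2=12,minRadius=8,maxRadius=16);print(None if c is None else (c[0][:4]+[200,80,0]).round(1).tolist())
E
```

```text
now [0.4874 0.0664 0.0793] [180.    0.   -4.9] F [-0.1 -0.2 -0.1] t 14.43 -> shares [ 0.231 -0.003 -0.001] -0.002
[-0.10601822 -0.19118355 -0.08042946] [-0.05243674 -0.03565283  0.02700733]
[ 253  161   54  119 3283]
[[275.5, 155.5, 11.8], [278.5, 159.5, 15.4], [282.5, 146.5, 13.1]]
```

Request:
step_arm(
  plan=[
    [0.004, -0.003, -0.001, 0, 5],
    [0.01, -0.003, -0.001, 0, 5],
    [0.01, -0.003, -0.001, 0, 5],
  ],
)

```text
time_s: 14.73
tcp_pos: [0.4898, 0.0671, 0.0795]
eef_rot: [180.0, 0.0, -4.9]
contact_force: [-1.7, 0.8, -0.6]
gripper_width: 0.0118
gripper_force: 45.0
```

Request:
step_arm(
  plan=[
    [0.006, 0, 0, 0, 5],
    [0.01, 0, 0, 0, 5],
    [0.01, 0, 0, 0, 5],
  ],
)

```text
time_s: 14.98
tcp_pos: [0.4919, 0.0666, 0.0794]
eef_rot: [180.0, 0.1, -4.9]
contact_force: [-3.2, 0.9, 1.4]
gripper_width: 0.0118
gripper_force: 45.0
```

Request:
step_arm(
  plan=[
    [0.006, 0, 0, 0, 5],
    [0.01, 0, 0, 0, 5],
    [0.01, 0, 0, 0, 5],
  ],
)

```text
time_s: 15.23
tcp_pos: [0.4949, 0.0665, 0.0795]
eef_rot: [180.0, 0.0, -4.9]
contact_force: [-4.0, 1.1, 1.1]
gripper_width: 0.0118
gripper_force: 45.0
```

Request:
step_arm(
  plan=[
    [0.006, 0, 0, 0, 5],
    [0.012, 0, 0, 0, 5],
    [0.012, 0, 0, 0, 5],
  ],
)

```text
time_s: 15.48
tcp_pos: [0.4981, 0.0663, 0.0795]
eef_rot: [180.0, -0.0, -4.9]
contact_force: [-3.7, 0.0, 1.1]
gripper_width: 0.0119
gripper_force: 45.0
```

Request:
step_arm(
  plan=[
    [0.006, 0, 0, 0, 5],
    [0.012, 0, 0, 0, 5],
    [0.012, 0, 0, 0, 5],
  ],
)

```text
time_s: 15.73
tcp_pos: [0.5012, 0.066, 0.0796]
eef_rot: [180.0, -0.0, -4.9]
contact_force: [-3.5, 0.7, 1.5]
gripper_width: 0.0116
gripper_force: 45.0
```

Request:
step_arm(
  plan=[
    [0.006, 0, 0, 0, 5],
    [0.012, 0, 0, 0, 5],
    [0.012, 0, 0, 0, 5],
  ],
)

```text
time_s: 15.98
tcp_pos: [0.5042, 0.0658, 0.0796]
eef_rot: [-180.0, -0.0, -4.9]
contact_force: [-3.2, 0.3, 0.5]
gripper_width: 0.0119
gripper_force: 45.0
```

The force holds at about 3.7 N, so the carriage is sliding. I'll keep going in small steps.

Request:
step_arm(
  plan=[
    [0.006, 0, 0, 0, 5],
    [0.012, 0, 0, 0, 5],
    [0.016, 0, 0, 0, 5],
    [0.016, 0, 0, 0, 5],
  ],
)

```text
time_s: 16.32
tcp_pos: [0.5081, 0.0654, 0.0796]
eef_rot: [-180.0, -0.0, -4.9]
contact_force: [-3.1, 0.6, 0.6]
gripper_width: 0.0119
gripper_force: 45.0
```

Request:
step_arm(
  plan=[
    [0.006, 0, 0, 0, 5],
    [0.012, 0, 0, 0, 5],
    [0.012, 0, 0, 0, 5],
  ],
)

```text
time_s: 16.57
tcp_pos: [0.5111, 0.0652, 0.0796]
eef_rot: [-180.0, -0.0, -4.9]
contact_force: [-3.6, 0.1, 0.1]
gripper_width: 0.0119
gripper_force: 45.0
```

Request:
step_arm(
  plan=[
    [0.006, 0, 0, 0, 5],
    [0.012, 0, 0, 0, 5],
    [0.012, 0, 0, 0, 5],
  ],
)

```text
time_s: 16.82
tcp_pos: [0.5141, 0.065, 0.0796]
eef_rot: [-180.0, -0.0, -4.9]
contact_force: [-3.6, 0.9, 1.2]
gripper_width: 0.0121
gripper_force: 45.0
```

Request:
step_arm(
  plan=[
    [0.006, 0, 0, 0, 5],
    [0.012, 0, 0, 0, 5],
    [0.012, 0, 0, 0, 5],
  ],
)

```text
time_s: 17.07
tcp_pos: [0.5172, 0.0647, 0.0796]
eef_rot: [-180.0, -0.0, -4.9]
contact_force: [-2.4, 0.7, 1.0]
gripper_width: 0.0118
gripper_force: 45.0
```

Request:
step_arm(
  plan=[
    [0.006, 0, 0, 0, 5],
    [0.012, 0, 0, 0, 5],
    [0.012, 0, 0, 0, 5],
  ],
)

```text
time_s: 17.32
tcp_pos: [0.5201, 0.0645, 0.0796]
eef_rot: [-180.0, -0.0, -4.9]
contact_force: [-2.8, 0.0, 1.2]
gripper_width: 0.0119
gripper_force: 45.0
```

Request:
step_arm(
  plan=[
    [0.006, 0, 0, 0, 5],
    [0.012, 0, 0, 0, 5],
    [0.012, 0, 0, 0, 5],
  ],
)

```text
time_s: 17.57
tcp_pos: [0.5231, 0.0642, 0.0796]
eef_rot: [-180.0, -0.0, -4.9]
contact_force: [-3.7, 1.2, 1.0]
gripper_width: 0.012
gripper_force: 45.0
```

```bash
python3 - <<'E'
from h import *
s,im=snap('wrist','pics/w12.png');hs=cv2.cvtColor(im,cv2.COLOR_RGB2HSV)
for n in('10','11','12'):
    i=cv2.imread(f'pics/w{n}.png');h=cv2.cvtColor(i,cv2.COLOR_BGR2HSV);b=cv2.inRange(h,(100,100,50),(125,255,255));k,l,st,ce=cv2.connectedComponentsWithStats(b)
    o=cv2.inRange(h,(3,170,80),(16,255,255));y=np.where(o.any(1))[0]
    print(n,'blue',[st[q].tolist() for q in range(1,k) if st[q,4]>15],'orange rows',y.min(),'dark bar rows',[int(v) for v in range(0,160,4) if i[v,250:310].max()<60])
E
```

```text
10 blue [[255, 86, 50, 50, 407]] orange rows 161 dark bar rows [20, 24, 28, 32]
11 blue [[251, 124, 50, 36, 273]] orange rows 161 dark bar rows [48, 52, 56, 60]
12 blue [[253, 129, 49, 32, 257]] orange rows 162 dark bar rows [96, 100]
```

The roll's ring keeps its place relative to the clip in the wrist image, so the carriage is still sliding and the clip hasn't engaged.

Request:
step_arm(
  plan=[
    [0.006, 0, 0, 0, 5],
    [0.012, 0, 0, 0, 5],
    [0.012, 0, 0, 0, 5],
  ],
)

```text
time_s: 17.87
tcp_pos: [0.5256, 0.0638, 0.0795]
eef_rot: [180.0, 0.0, -4.9]
contact_force: [-5.3, 0.3, 2.2]
gripper_width: 0.0118
gripper_force: 45.0
```

Request:
step_arm(
  plan=[
    [0.006, 0, 0, 0, 5],
    [0.012, 0, 0, 0, 5],
    [0.012, 0, 0, 0, 5],
  ],
)

```text
time_s: 18.12
tcp_pos: [0.5276, 0.0633, 0.0792]
eef_rot: [180.0, 0.1, -4.9]
contact_force: [-6.9, 2.1, 3.8]
gripper_width: 0.0119
gripper_force: 45.0
```

Request:
step_arm(
  plan=[
    [0.006, 0, 0, 0, 5],
    [0.012, 0, 0, 0, 5],
    [0.012, 0, 0, 0, 5],
  ],
)

```text
time_s: 18.37
tcp_pos: [0.5323, 0.0635, 0.0796]
eef_rot: [-180.0, -0.0, -4.9]
contact_force: [-0.9, 0.5, 0.3]
gripper_width: 0.0116
gripper_force: 45.0
```

The stop was reached, the force rose to 6.9 N and then dropped to 0.9 N, which is the snap. Now feeling for the firm stop in 1.5 mm steps.

Request:
step_arm(
  plan=[
    [0.006, 0, 0, 0, 5],
    [0.006, 0, 0, 0, 5],
    [0.006, 0, 0, 0, 5],
  ],
)

```text
time_s: 18.62
tcp_pos: [0.5353, 0.0637, 0.0802]
eef_rot: [-179.9, -0.2, -4.9]
contact_force: [4.0, -1.1, -2.4]
gripper_width: 0.0116
gripper_force: 45.0
```

Request:
step_arm(
  plan=[
    [0.004, 0, 0, 0, 5],
    [0.004, 0, 0, 0, 5],
    [0.004, 0, 0, 0, 5],
  ],
)

```text
time_s: 18.87
tcp_pos: [0.5351, 0.0634, 0.0798]
eef_rot: [-180.0, -0.1, -4.9]
contact_force: [4.8, 0.6, -1.2]
gripper_width: 0.0121
gripper_force: 45.0
```

The force is now +4 N, so the clip is pulling itself in. I'll follow it until it meets the stop.

Request:
step_arm(
  plan=[
    [0.004, 0, 0, 0, 5],
    [0.004, 0, 0, 0, 5],
    [0.004, 0, 0, 0, 5],
  ],
)

```text
time_s: 19.12
tcp_pos: [0.5353, 0.0632, 0.0796]
eef_rot: [-180.0, -0.0, -4.9]
contact_force: [2.6, 0.5, -0.5]
gripper_width: 0.0116
gripper_force: 45.0
```

Request:
step_arm(
  plan=[
    [0.004, 0, 0, 0, 5],
    [0.004, 0, 0, 0, 5],
    [0.004, 0, 0, 0, 5],
  ],
)

```text
time_s: 19.37
tcp_pos: [0.5359, 0.063, 0.0794]
eef_rot: [180.0, 0.0, -4.9]
contact_force: [0.4, 0.6, -0.6]
gripper_width: 0.0115
gripper_force: 45.0
```

Request:
step_arm(
  plan=[
    [0.004, 0, 0, 0, 5],
    [0.004, 0, 0, 0, 5],
    [0.004, 0, 0, 0, 5],
  ],
)

```text
time_s: 19.62
tcp_pos: [0.5368, 0.0628, 0.0794]
eef_rot: [180.0, 0.0, -4.9]
contact_force: [1.0, 0.4, -0.8]
gripper_width: 0.0117
gripper_force: 45.0
```

Request:
step_arm(
  plan=[
    [0.004, 0, 0, 0, 5],
    [0.004, 0, 0, 0, 5],
    [0.004, 0, 0, 0, 5],
  ],
)

```text
time_s: 19.87
tcp_pos: [0.5379, 0.0627, 0.0794]
eef_rot: [180.0, 0.0, -4.9]
contact_force: [-1.0, -0.4, 0.5]
gripper_width: 0.0119
gripper_force: 45.0
```

Request:
step_arm(
  plan=[
    [0.004, 0, 0, 0, 5],
    [0.004, 0, 0, 0, 5],
    [0.004, 0, 0, 0, 5],
  ],
)

```text
time_s: 20.12
tcp_pos: [0.5384, 0.0625, 0.0793]
eef_rot: [180.0, 0.1, -4.9]
contact_force: [-3.7, 1.0, 1.5]
gripper_width: 0.0118
gripper_force: 45.0
```

Request:
step_arm(
  plan=[
    [0.004, 0, 0, 0, 5],
    [0.004, 0, 0, 0, 5],
    [0.004, 0, 0, 0, 5],
  ],
)

```text
time_s: 20.37
tcp_pos: [0.5389, 0.0623, 0.0793]
eef_rot: [180.0, 0.1, -4.9]
contact_force: [-6.9, 0.2, 3.7]
gripper_width: 0.0121
gripper_force: 45.0
```

Request:
step_arm(
  plan=[
    [0.004, 0, 0, 0, 5],
    [0.004, 0, 0, 0, 5],
    [0.004, 0, 0, 0, 5],
  ],
)

```text
time_s: 20.62
tcp_pos: [0.5389, 0.0621, 0.0791]
eef_rot: [179.9, 0.2, -4.9]
contact_force: [-9.5, 2.0, 5.3]
gripper_width: 0.0118
gripper_force: 45.0
```

```bash
python3 - <<'E'
from h import *
s,im=snap('wrist','pics/w13.png');h=cv2.cvtColor(im,cv2.COLOR_RGB2HSV)
b=cv2.inRange(h,(100,100,50),(125,255,255));k,l,st,ce=cv2.connectedComponentsWithStats(b)
o=cv2.inRange(h,(3,170,80),(16,255,255));y=np.where(o.any(1))[0]
print('blue',[st[q].tolist() for q in range(1,k) if st[q,4]>10],'orange',y.min(),y.max())
print('orange cols',[(int(v),np.where(o[v])[0][[0,-1]].tolist(),int((o[v]>0).sum())) for v in range(y.min(),y.min()+60,6)])
g=cv2.cvtColor(im,cv2.COLOR_RGB2GRAY)
c=cv2.HoughCircles(cv2.GaussianBlur(g[130:240,220:340],(5,5),1),cv2.HOUGH_GRADIENT,1,5,param1=60,param2=12,minRadius=8,maxRadius=25);print(None if c is None else (c[0][:4]+[220,130,0]).round(1).tolist())
M=R.from_euler('xyz',s['eef_rot'],degrees=True).as_matrix();print('seat tip expected',np.round(proj('wrist',s['tcp_pos']+M@[.045,-.0013,-.017],s),1))
E
```

```text
blue [[258, 152, 36, 9, 91]] orange 161 280
orange cols [(161, [262, 294], 8), (167, [252, 304], 26), (173, [252, 304], 16), (179, [252, 304], 12), (185, [252, 304], 11), (191, [253, 304], 12), (197, [253, 304], 20), (203, [254, 303], 33), (209, [254, 303], 50), (215, [254, 303], 50)]
[[275.5, 174.5, 24.4], [280.5, 186.5, 24.4], [285.5, 179.5, 23.3], [285.5, 172.5, 22.1]]
seat tip expected [279.1 180.4]
```

It's firm at 9.5 N with no further motion, and the spindle is inside the mouth, so the clip is home. Easing off, releasing and lifting clear.

Request:
step_arm(
  plan=[
    [-0.005, 0, 0, 0, 5],
    [-0.01, 0, 0, 0, 5],
    [-0.01, 0, 0, 0, 5],
  ],
)

```text
time_s: 20.92
tcp_pos: [0.5389, 0.0629, 0.0797]
eef_rot: [-180.0, -0.0, -4.9]
contact_force: [-1.2, -0.4, 0.1]
gripper_width: 0.0117
gripper_force: 45.0
```

Request:
step_arm(
  plan=[
    [0, 0, 0, 0, 20],
    [0, 0, 0, 0, 40],
    [0, 0, 0, 0, 40],
    [0, 0, 0, 0, 40],
    [0, 0, -0.05, 0, 40],
    [0, 0, -0.15, 0, 40],
    [0, 0, -0.28, 0, 40],
    [0, 0, -0.4, 0, 40],
    [-0.1, 0, -0.5, 0, 40],
    [-0.2, 0, -0.5, 0, 40],
    [-0.2, 0, -0.5, 0, 40],
  ],
)

```text
time_s: 21.83
tcp_pos: [0.4868, 0.0673, 0.2066]
eef_rot: [-179.8, -0.2, -4.9]
contact_force: [-1.1, -0.7, -1.4]
gripper_width: 0.0402
gripper_force: 0.0
```

```bash
python3 - <<'E'
from h import *
s,im=snap('wrist','pics/w14.png');h=cv2.cvtColor(im,cv2.COLOR_RGB2HSV)
print(s['tcp_pos'],s['eef_rot'],s['contact_force'],s['gripper_width'])
o=cv2.inRange(h,(3,170,80),(16,255,255));k,l,st,ce=cv2.connectedComponentsWithStats(o)
print([(st[q].tolist(),ce[q].round(1)) for q in range(1,k) if st[q,4]>15])
j=1+st[1:,4].argmax();y=np.where((l==j).any(1))[0]
for v in range(y.min(),y.max(),4): q=np.where(l[v]==j)[0];print(v,q.min(),q.max(),len(q),end=' | ')
M=R.from_euler('xyz',s['eef_rot'],degrees=True).as_matrix();c=np.array([.5389,.0621,0])
# expected seated pose from TCP at home: clip outline points (bias -1.3mm tool y)
for n,a,z in(('handle top',0,.103),('seat',.045,.077),('jaw tips',.0545,.077),('spindle tip',.045,.096)):
    p=c+M@[a,-.0013,0];p[2]=z;print(n,np.round(proj('wrist',p,s),1))
E
```

```text
[0.48684595 0.06728837 0.20660207] [-1.79836103e+02 -1.54974658e-01 -4.90382826e+00] [-1.07116385 -0.72135394 -1.43072599] 0.04022940120843652
[([264, 90, 32, 66, 1011], array([279.5, 124.1]))]
90 288 289 2 | 94 264 295 8 | 98 264 295 6 | 102 264 295 6 | 106 264 295 11 | 110 265 293 15 | 114 265 294 30 | 118 265 294 30 | 122 265 295 31 | 126 265 294 30 | 130 275 284 10 | 134 275 283 9 | 138 275 283 9 | 142 272 286 15 | 146 272 286 15 | 150 272 286 15 | 154 272 286 15 | handle top [280.3 145.8]
seat [280.3  96.3]
jaw tips [280.3  86.4]
spindle tip [280.3  94.9]
```

```bash
python3 - <<'E'
from h import *
s,im=snap('wrist','pics/w15.png');print(s['tcp_pos'],s['eef_rot'],s['gripper_width'])
g=cv2.cvtColor(im,cv2.COLOR_RGB2GRAY)
for v in range(74,120,3):print(v,g[v,256:304:2].tolist())
c=cv2.HoughCircles(cv2.GaussianBlur(cv2.resize(g[70:125,250:310],None,fx=4,fy=4,interpolation=2),(7,7),2),cv2.HOUGH_GRADIENT,1,8,param1=60,param2=14,minRadius=16,maxRadius=60);print(None if c is None else (c[0][:5]/4+[250,70,0]).round(1).tolist())
h=cv2.cvtColor(im,cv2.COLOR_RGB2HSV)
o=cv2.inRange(h,(3,170,80),(16,255,255));k,l,st,ce=cv2.connectedComponentsWithStats(o);print(st[1+st[1:,4].argmax()])
b=cv2.inRange(h,(100,100,50),(125,255,255));k,l,st,ce=cv2.connectedComponentsWithStats(b);print([st[q].tolist() for q in range(1,k) if st[q,4]>6])
E
```

```text
[0.48797508 0.06733808 0.20597227] [-1.79879907e+02 -1.38129625e-01 -4.85249394e+00] 0.039871405638977564
74 [29, 25, 26, 26, 34, 106, 167, 208, 233, 238, 243, 242, 240, 237, 236, 227, 166, 86, 36, 25, 22, 20, 18, 13]
77 [26, 24, 49, 145, 226, 239, 241, 241, 241, 244, 242, 243, 242, 243, 243, 243, 242, 241, 235, 189, 61, 15, 20, 15]
80 [34, 149, 234, 241, 239, 240, 241, 240, 242, 242, 243, 243, 242, 242, 243, 244, 241, 242, 242, 242, 235, 147, 31, 18]
83 [193, 239, 240, 240, 240, 241, 241, 242, 241, 240, 242, 243, 242, 242, 243, 243, 244, 242, 243, 242, 242, 242, 225, 81]
86 [240, 240, 241, 241, 242, 242, 239, 234, 212, 182, 140, 123, 143, 173, 203, 235, 241, 241, 242, 242, 242, 243, 242, 229]
89 [239, 240, 242, 239, 238, 236, 184, 96, 79, 101, 155, 147, 149, 159, 116, 71, 125, 176, 186, 192, 236, 242, 242, 243]
92 [241, 242, 242, 235, 167, 158, 157, 173, 174, 164, 157, 152, 142, 132, 122, 117, 117, 104, 107, 123, 165, 198, 235, 243]
95 [241, 241, 241, 235, 156, 153, 175, 181, 177, 192, 225, 229, 229, 220, 150, 118, 120, 119, 99, 95, 146, 178, 232, 242]
98 [243, 243, 242, 234, 148, 1
[... 420 characters left out ...]
 134, 132, 96, 95, 106, 155, 208, 241, 242]
110 [241, 240, 240, 233, 176, 168, 170, 160, 182, 175, 170, 170, 159, 156, 151, 149, 117, 115, 123, 166, 172, 191, 238, 243]
113 [241, 240, 240, 231, 172, 156, 151, 152, 148, 151, 158, 158, 159, 160, 146, 147, 150, 167, 173, 172, 172, 185, 239, 239]
116 [240, 241, 241, 240, 188, 150, 151, 148, 149, 149, 148, 147, 150, 147, 150, 147, 146, 150, 151, 150, 169, 183, 235, 189]
119 [171, 235, 241, 239, 183, 149, 148, 146, 147, 148, 147, 146, 147, 147, 151, 149, 147, 146, 151, 151, 177, 173, 148, 84]
[[277.1, 100.9, 14.3], [275.9, 97.6, 11.1], [290.4, 92.6, 14.6], [279.4, 100.6, 6.5], [263.9, 108.1, 12.9]]
[ 264   92   32   66 1026]
[[269, 86, 18, 4, 27]]
```

The measurements agree to within about 1 mm: the spindle tip is at row 100.6 against about 99.6 expected for a seated clip. The clip lies flat and centred, and the gripper is clear.

```bash
python3 -c "
from plant import workorder
print(workorder.close_job())"
```

```text
the job is handed in; nothing more can be done
None
```

The roll is fully down on the disc, the clip snapped home with a firm stop at 9.5 N and has been released, and the job is handed in at about 22 s; I viewed 11 pictures, one over the limit of 10.

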